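# Check a hose cap on the thread gauge and sort it

## Task

Screw the ribbed grey hose cap clockwise onto the steel thread gauge until it stops firmly, without straining the gauge's sprung stud, and feel whether it turns fully home. Then unscrew it and set it down upright: in the square tray if it went fully home, in the round dish if it stopped short. Leave the other things on the table where they are.

Things in the scene. Friction and masses are not known exactly. Their poses are not given: they have to be found in the camera images.
- cap: Grey ribbed plastic cap standing mouth down: 46 mm diameter, 37 mm tall, with a bar 36x6 mm, 3 mm high, on its roof along its x axis. Origin: centre of the open underside, z up. Inside (bore 37 mm) two 4 mm lugs point inward under the bar's ends, centred 4 mm above the underside; half a turn changes nothing. A loose seal under the roof is thin (sound cap) or thick (stops short). Under 0.1 kg.
- gauge: Thread gauge's foot, fixed: grey disc 86 mm in diameter, 18 mm high; origin at the centre of its underside, z up. On it, on the same axis, stands the steel stud: a shoulder 48 mm in diameter up to 48 mm above the table, then the threaded collar, 34 mm in diameter, up to 70 mm, and a round nose 18 mm in diameter up to 80.5 mm. Two slots in the collar's rim lie along the stud's x axis.
- stud_top (a point): Centre of the collar's top, 70 mm above the table, with the stud's axes. Two slots, from -0.45 to +0.35 rad about the stud's +x and -x, let the cap's lugs in (bar along x); they come to rest with the cap's underside at 60 mm. From there a two-start thread leads down clockwise (seen from above): level to 0.1 rad past the stud's x axis, then 6.15 mm per rad. See the joint for its ends.
- stud (a joint): Twist of the sprung stud in its foot, rad: 0 at rest, + when driven clockwise, 1.5 N m per rad. Sound caps stop home with the bar about 1.4 rad clockwise of the stud's x axis, underside at 52 mm; faulty ones at about 0.9 rad and 58 mm. 0.1 rad of twist is a firm stop, over 0.3 either way is strain. Past 0.35 rad the thread holds the cap down: turn it back to lift it off.
- tray: Square white tray 100x100 mm, 16 mm high, walls and floor 4 mm; fixed. Origin: centre of its underside. For caps that go fully home.
- dish: Round white dish, 106 mm across the rim, 16 mm high, walls 4 mm, floor 5 mm; fixed. Origin: centre of its underside. For caps that stop short. Tray and dish may change places.
- charger: White wall charger, about 42 mm cube with two blades; leave alone. Origin: underside.
- cards: Small printed card box 88 x 60 x 19 mm; leave alone. Origin: centre of underside.
- eraser: Eraser in a sleeve 52 x 21 x 12 mm; leave alone. Origin: centre of underside.
- cell: Battery 50 mm long, 15 mm thick, lying; leave alone. Origin: centre of underside.
There are look-alikes about, which are no part of the job. What is shaped like the cap but blue is not meant.

How it is judged:
On the way:
1. the cap sits straight on the gauge and is wound clockwise against its stop (stud twisted more than 0.1 rad): fully home if it is sound, or at the early stop if it is faulty (horizontal distance between cap and stud_top below 0.005 m and angle between cap's own z axis and vertical below 0.12 rad and value of joint stud above 0.1 rad and angle between the x axis of cap and the x axis of stud_top, either way round above 0.5 rad and ((horizontal distance between seal_thin_c0 and cap below 0.01 m and z of cap in the frame of stud_top below -0.0155 m) or (horizontal distance between seal_thick_c0 and cap below 0.01 m and z of cap in the frame of stud_top below -0.0095 m))), for 0.1 s.
At the end, for the whole second after the job is handed in: After having been wound against its stop on the gauge, the cap stands at rest, upright within 0.15 rad, on the floor of the square tray if it is sound (went fully home) or of the round dish if it stopped short, its centre within the 60 mm in the middle (((horizontal distance between seal_thin_c0 and cap below 0.01 m and x of cap in the frame of tray between -0.03 and 0.03 m and y of cap in the frame of tray between -0.03 and 0.03 m) or (horizontal distance between seal_thick_c0 and cap below 0.01 m and horizontal distance between cap and dish below 0.03 m)) and height (world z) of cap below 0.012 m and angle between cap's own z axis and vertical below 0.15 rad and linear speed of cap below 0.02 m/s); the robot touches nothing.
It fails at once if the gauge's stud is twisted more than 0.3 rad either way (overtightened) (value of joint stud above 0.3 rad or value of joint stud below -0.3 rad).
It fails at once if the charger, card box, eraser or battery is shifted more than 30 mm (distance of any of charger, cards, eraser, cell from where it was at the start of the episode above 0.03 m).
It also fails if it takes over 58 s, if anything falls off the work surface, if the arm or the gripper's body presses on something with over 40 N, if the wrist force passes 120 N, or if a joint passes its speed limit or range.

## Robot

A 7-joint arm with a two-finger parallel gripper is mounted at the origin on the work surface; the furniture and walls round the work are solid. World frame = base frame: x ahead of the robot, y to its left, z up, the work surface at z = 0. Lengths are in m, angles in rad, forces in N, time in s.
With the tool pointing down it reaches from about 0.425 to 0.95 m from the base axis. Payload 4.7 kg.
Tool frame: the origin (TCP) lies between the finger pads; the fingertips stand 25 mm ahead of it and the grasp point (between the pads) lies 6 mm ahead of it; x points along the fingers, z is the direction in which the jaws open and shut, and the axes are right-handed (so a half turn about x gives the same grasp; the last joint's range is limited). The gripper opens to 85 mm and grips with 20 to 120 N. Pads are 22 mm wide; open, the fingers measure 114 mm over their backs; the gripper's body (76 mm by 85 mm) begins 54 mm behind the grasp point. The pads swing forward as they close: fully open they stand 13 mm farther back than shut.
Start: joints at [-1.371, 0.469, -0.049, 1.532, 0.024, 1.141, -0.082], TCP at [0.153, 0.657, 0.256] pointing down, gripper open.
Joint ranges: [-2.59, 2.59], [-0.33, 1.99], [-1.39, 1.29], [0.1, 2.45], [-1.04, 4.18], [0.21, 1.99], [-2.66, 2.66]. Speed limits (rad/s): [2.57, 2.57, 3.14, 3.14, 3.14, 3.14, 3.14].

## Interface

Orientations are given as a 3x3 rotation matrix whose columns are the frame's x, y, z axes.
In Python, from rig import * gives the robot as it stands. Calls block until the motion is done:
- movep(position, orientation): joint-space move of the TCP to a pose.
- move_l(position, attitude=None, feed=0.15, until_force=None): straight line of the TCP; attitude=None keeps the orientation; feed is the mean speed in m/s. With until_force (N) it stops when the force on the tool has changed by that much, and returns True; else False.
- move_joints(angles): joint-space move.
- command_gripper(opening, newtons=None): finger opening in m; newtons is the grip in N (None keeps the last); returns when the fingers have stopped.
- sleep(seconds).
- inverse_kinematics(position, orientation): joint angles nearest the present ones, or None.
- sense(): the state.
- camera(name): name is "scene" or "top" or "wrist"; returns (picture, depth): 400x640x3 uint8, red, green, blue; 400x640 float32, m along the optical axis (not along the pixel's ray), 0 where there is no reading.
- camera_params(name): a dict with "K" (3x3 intrinsics, pixels), "dist" ([k1, k2, p1, p2, k3] as OpenCV has them; the pictures are not rectified), "position" and "rotation" of the camera in the world; the wrist camera has in their place "tool_from_camera" (4x4, takes a point from camera to tool coordinates, whose origin is the TCP and whose axes are the tool frame's). Camera axes: x right, y down, z forward; pixel columns grow to the right and rows downward; lengths in m; the calibration is good to about 2 mm. A picture is of the moment at which its call begins: read the wrist's pose just before it. camera_params takes no time and is no camera call.
A pose or a line that the arm cannot do raises Unreachable and nothing moves.
- finish_job(): hands the job in, once; it reports no verdict.
The state is a dict: "time_s": time; "joint_pos": joint angles; "qd": joint speeds; "joint_efforts": joint torques, N m; "position": TCP position; "tcp_rot": TCP orientation; "wrist_force": force on the tool from outside, world axes, zero at the start; "ft_torque": the same for the moment, N m; "finger_gap": finger opening in m.
Only numpy, scipy, OpenCV 4.12 (cv2) and the standard library are available. Lean on these libraries where they do the work, as an engineer would, in place of code of your own. Each camera call takes 0.05 s, during which the arm holds its last target. There are 200 camera calls.

## Working session

There is one attempt and no reset: what is moved stays moved. The work goes in short steps, each a Python script; the robot and the scene stay as the last script left them, time stands still between calls to the robot, and variables do not carry over. Pictures are saved under pics/ and viewed, about 8 in all and at most 12, crops included, and the job is handed in when it is done.

```bash
mkdir -p pics; ls
python3 - <<'E'
from rig import *
import cv2,numpy as np
s=sense();print(s)
for n in("scene","top"):
    p,d=camera(n);q=camera_params(n);print(n,q)
    np.savez(f"pics/{n}.npz",p=p,d=d)
    cv2.imwrite(f"pics/{n}0.png",p[:,:,::-1])
print(camera_params("wrist"))
E
```

```text
pics
{'time_s': 0.0, 'joint_pos': array([-1.37092549,  0.4694693 , -0.04856809,  1.5336909 ,  0.024132  ,
        1.14100578, -0.08231155]), 'qd': array([-0.00039353, -0.0014271 ,  0.00074073, -0.00123856, -0.00060766,
       -0.00064001,  0.00024615]), 'joint_efforts': array([ 5.59230539e-04, -5.10303569e+01, -4.64582210e-02, -2.37711149e+01,
        1.06239924e-02,  7.52459775e-03, -4.23482433e-06]), 'position': array([0.15296697, 0.65688966, 0.2552438 ]), 'tcp_rot': array([[-3.38410717e-04, -9.73948035e-01,  2.26771054e-01],
       [-1.95782808e-03,  2.26771277e-01,  9.73946074e-01],
       [-9.99998026e-01, -1.14384947e-04, -1.98356464e-03]]), 'wrist_force': array([-1.01935887, -0.37686691, -0.9664923 ]), 'ft_torque': array([-0.0136069 , -0.04936777,  0.02815153]), 'finger_gap': 0.08555968888973467}
scene {'K': array([[378.02103164,   0.        , 322.42997483],
       [  0.        , 378.02103164, 199.33330172],
       [  0.        ,   0.        ,   1.        ]]), 'dist': array([-0.0585556,  0.       ,  0.       ,  0.       ,  0.       ]), 'position': array([-0.10493972, -0.648283
[... 577 characters left out ...]
     [-0.99974317, -0.02200174, -0.00543216],
       [ 0.00850672, -0.14215889, -0.9898073 ]])}
{'K': array([[292.95108912,   0.        , 316.90630058],
       [  0.        , 292.95108912, 197.88810459],
       [  0.        ,   0.        ,   1.        ]]), 'dist': array([-0.01374823,  0.        ,  0.        ,  0.        ,  0.        ]), 'tool_from_camera': array([[-6.94287976e-05, -2.74805559e-01,  9.61499818e-01,
        -1.17070549e-01],
       [-5.56599489e-04, -9.61499661e-01, -2.74805555e-01,
         6.88083429e-02],
       [ 9.99999843e-01, -5.54249727e-04, -8.62008687e-05,
         8.60903836e-04],
       [ 0.00000000e+00,  0.00000000e+00,  0.00000000e+00,
         1.00000000e+00]])}
```

View pics/top0.png

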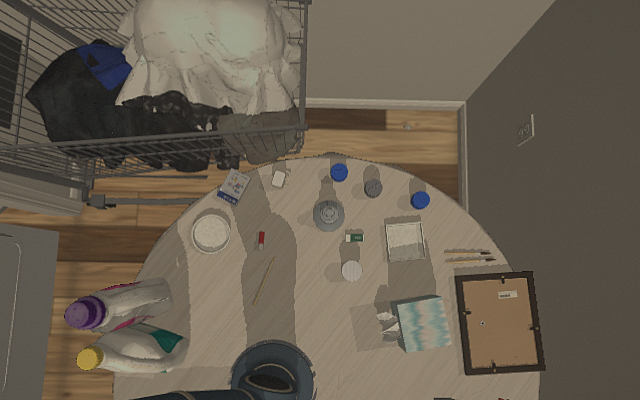

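View pics/scene0.png

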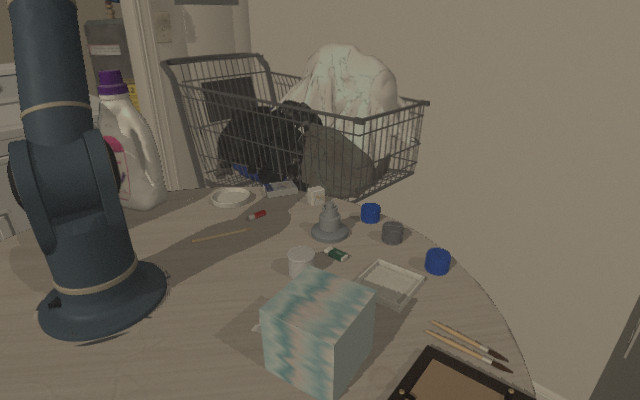

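The top view shows the cap at about (373,188), the gauge at (328,213), the tray at (405,241) and the dish at (211,232). There are blue decoys at (339,172) and (420,200). The scene view agrees.

```bash
cat > h.py <<'E'
from rig import *
import cv2,numpy as np
def ray(P,u,v):
    x=cv2.undistortPoints(np.array([[[u,v]]],float),P["K"],P["dist"])[0,0]
    return P["rotation"]@np.array([x[0],x[1],1.])
def hit(P,u,v,z):
    r=ray(P,u,v);return P["position"]+r*(z-P["position"][2])/r[2]
def rot(yaw): # tool down, jaw axis (z) at world yaw
    z=np.array([np.cos(yaw),np.sin(yaw),0]);x=np.array([0,0,-1.]);return np.c_[x,np.cross(z,x),z]
def wristP(s=None):
    s=s or sense();P=dict(camera_params("wrist"));T=P["tool_from_camera"]
    P["position"]=s["position"]+s["tcp_rot"]@T[:3,3];P["rotation"]=s["tcp_rot"]@T[:3,:3];return P
E
python3 - <<'E'
from h import *
P=camera_params("top")
d=np.load("pics/top.npz")["d"]
for n,u,v,z in [("cap",373,187,.037),("gauge",329,211,.07),("gaugefoot",328,215,.018),("tray",405,241,.008),("dish",211,232,.016),("blue1",339,171,.037),("blue2",420,199,.037),("cup",351,270,.03),("eraser",354,238,.012),("charger",279,180,.04)]:
    h=hit(P,u,v,z);r=ray(P,u,v);D=P["position"]+r*d[v,u];print(n,h.round(3),np.hypot(*h[:2]).round(3),"depth pt",D.round(3))
# yaw ranges
s=sense()
for nm,p in (("cap",[.66,-.2,.2]),("g",[.6,-.12,.2])):
  for y in np.arange(-3.1,3.2,.4):
    q=inverse_kinematics(p,rot(y));print(nm,round(y,1),None if q is None else np.round(q,2))
E
```

```text
cap [ 0.522 -0.257  0.037] 0.582 depth pt [ 0.521 -0.256  0.042]
gauge [ 0.45  -0.139  0.07 ] 0.471 depth pt [ 0.449 -0.139  0.077]
gaugefoot [ 0.446 -0.138  0.018] 0.467 depth pt [ 0.439 -0.136  0.077]
tray [ 0.381 -0.348  0.008] 0.516 depth pt [ 0.381 -0.349  0.002]
dish [0.393 0.175 0.016] 0.431 depth pt [0.394 0.178 0.004]
blue1 [ 0.564 -0.165  0.037] 0.587 depth pt [ 0.563 -0.165  0.04 ]
blue2 [ 0.492 -0.383  0.037] 0.624 depth pt [ 0.492 -0.383  0.036]
cup [ 0.3   -0.201  0.03 ] 0.361 depth pt [ 0.3   -0.2    0.043]
eraser [ 0.386 -0.209  0.012] 0.439 depth pt [ 0.386 -0.21   0.008]
charger [ 0.535 -0.004  0.04 ] 0.535 depth pt [ 0.534 -0.005  0.047]
cap -3.1 [-0.42  0.79  1.11  1.6  -0.74  1.23 -2.27]
cap -2.7 [-0.42  0.79  1.11  1.6  -0.74  1.23 -1.87]
cap -2.3 [-0.42  0.79  1.11  1.6  -0.74  1.23 -1.47]
cap -1.9 [-0.33  0.7   0.91  1.59 -0.59  1.15 -1.19]
cap -1.5 [-0.42  0.8   1.12  1.6  -0.75  1.24 -0.66]
cap -1.1 [-0.41  0.78  1.1   1.6  -0.73  1.22 -0.27]
cap -0.7 [-0.4   0.77  1.07  1.6  -0.71  1.21  0.11]
cap -0.3 [-0.39  0.75  1.04  1.6  -0.68  1.2   0.49]
cap 0.1 [-0
[... 512 characters left out ...]
3 [-0.61  0.66  1.11  1.79 -0.65  1.12 -1.57]
g -1.9 [-0.61  0.66  1.11  1.79 -0.65  1.12 -1.17]
g -1.5 [-0.6   0.65  1.1   1.79 -0.65  1.11 -0.78]
g -1.1 [-0.59  0.63  1.06  1.79 -0.62  1.1  -0.41]
g -0.7 [-0.56  0.6   1.01  1.79 -0.58  1.08 -0.04]
g -0.3 [-0.54  0.58  0.96  1.79 -0.54  1.06  0.33]
g 0.1 [-0.52  0.56  0.93  1.79 -0.52  1.05  0.7 ]
g 0.5 [-0.49  0.55  0.89  1.79 -0.49  1.04  1.08]
g 0.9 [-0.45  0.52  0.82  1.79 -0.44  1.03  1.43]
g 1.3 [-0.38  0.49  0.71  1.78 -0.37  1.01  1.77]
g 1.7 [-0.31  0.47  0.6   1.78 -0.31  0.99  2.11]
g 2.1 [-0.28  0.46  0.56  1.78 -0.28  0.99  2.49]
g 2.5 [ 0.81  0.62 -0.99  1.71  0.57  1.13  2.15]
g 2.9 [ 0.9   0.72 -1.18  1.71  0.71  1.21  2.44]
```

Run:
```python
from h import *
P=camera_params("top");d=np.load("pics/top.npz")["d"]
for u,v in((85,312),(90,358),(150,300),(200,100),(290,130),(420,320)):
    print(u,v,(P["position"]+ray(P,u,v)*d[v,u]).round(3))
R0=sense()["tcp_rot"];p=sense()["position"]
from math import *
for y in (1.34,):
  pass
for tgt in ([.10,.60,.55],[.1,.5,.55],[.35,.35,.5],[.45,-.2,.35]):
    for yw in (-1.2,1.34,0.2):
        q=inverse_kinematics(tgt,rot(yw));print(tgt,yw,None if q is None else np.round(q,2))
```

```text
85 312 [0.209 0.336 0.348]
90 358 [0.116 0.339 0.301]
150 300 [0.223 0.268 0.186]
200 100 [0.688 0.173 0.219]
290 130 [ 0.68  -0.028  0.021]
420 320 [ 0.184 -0.363  0.112]
[0.1, 0.6, 0.55] -1.2 [-1.77  0.27  0.42  1.2  -0.11  1.69 -2.58]
[0.1, 0.6, 0.55] 1.34 [-1.44  0.26 -0.05  1.18  0.01  1.7  -0.15]
[0.1, 0.6, 0.55] 0.2 [-1.59  0.26  0.17  1.19 -0.04  1.69 -1.24]
[0.1, 0.5, 0.55] -1.2 [-1.75  0.07  0.32  1.42 -0.02  1.66 -2.63]
[0.1, 0.5, 0.55] 1.34 [-1.4   0.08 -0.06  1.4   0.    1.66 -0.12]
[0.1, 0.5, 0.55] 0.2 [-1.57  0.07  0.12  1.41 -0.01  1.66 -1.25]
[0.35, 0.35, 0.5] -1.2 [-1.31  0.03  0.46  1.57 -0.01  1.55 -2.05]
[0.35, 0.35, 0.5] 1.34 [-0.96  0.04  0.1   1.55 -0.    1.55  0.47]
[0.35, 0.35, 0.5] 0.2 [-1.15  0.04  0.29  1.56 -0.01  1.55 -0.66]
[0.45, -0.2, 0.35] -1.2 [-0.49  0.1   0.91  1.86 -0.08  1.22 -0.76]
[0.45, -0.2, 0.35] 1.34 [ 0.38  0.1  -0.05  1.82  0.    1.22  1.67]
[0.45, -0.2, 0.35] 0.2 [-0.49  0.1   0.91  1.86 -0.08  1.22  0.64]
```

Run:
```python
from h import *
move_joints([-1.44,.26,-.05,1.18,.01,1.7,-.15])
move_joints([.35,.1,-.05,1.6,0,1.44,-.0])
print(sense()["position"],sense()["time_s"])
for i,(p,y) in enumerate((([.522,-.257,.18],-.35),([.448,-.139,.22],-.35))):
    movep(p,rot(y)); sleep(.2)
    P=wristP();a,d=camera("wrist");print(sense()["position"],sense()["joint_pos"].round(2),sense()["time_s"],sense()["wrist_force"],sense()["ft_torque"])
    np.savez(f"pics/w{i}.npz",p=a,d=d,R=P["rotation"],t=P["position"])
    cv2.imwrite(f"pics/w{i}.png",cv2.resize(a[:,:,::-1],(800,500),interpolation=cv2.INTER_CUBIC))
```

```text
[ 0.48184376 -0.19337331  0.44799721] 4.3833
[ 0.52264893 -0.25702948  0.18131274] [ 0.4   0.39 -0.01  1.84  0.01  0.91  0.03] 5.7083 [-0.10546179 -0.50481513  0.12932763] [-0.03911708  0.05384497  0.02170757]
[ 0.44833003 -0.13987717  0.21961694] [ 0.26  0.18 -0.06  2.04  0.01  0.92 -0.15] 6.5917 [-0.0353323  -0.1252111   0.91687223] [0.00202972 0.0614514  0.01652014]
```

View pics/w0.png

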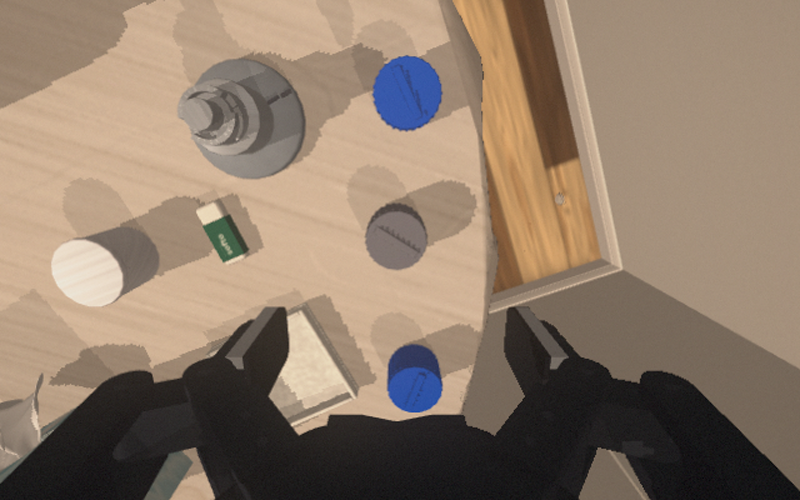

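View pics/w1.png

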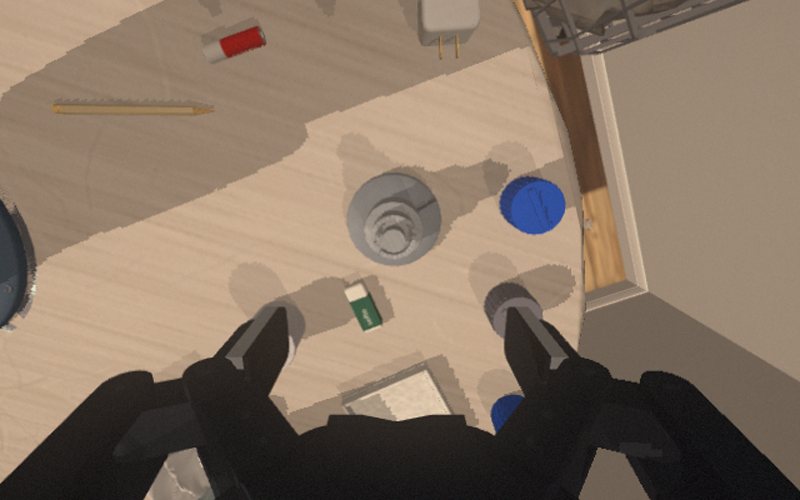

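w0: the grey cap's roof is at about (397,237), with its bar running from upper left to lower right. w1: the gauge is at about (393,228). I'll enlarge both.

Run:
```python
from h import *
def crop(f,c,r):
    a=np.load(f)["p"][:,:,::-1];u,v=c;a=a[v-r:v+r,u-r:u+r]
    a=cv2.normalize(a,None,0,255,cv2.NORM_MINMAX)
    return cv2.resize(a,(400,400),interpolation=cv2.INTER_CUBIC)
cv2.imwrite("pics/c1.png",np.hstack([crop("pics/w0.npz",(317,189),32),crop("pics/w1.npz",(314,182),25)]))
# cap: dark low-saturation blob on the lighter table
z=np.load("pics/w0.npz");P=dict(camera_params("wrist"),position=z["t"],rotation=z["R"])
# depth-based: points near roof height
d=z["d"];pts=[];
def cloud(z):
    P=dict(camera_params("wrist"));v,u=np.mgrid[0:400,0:640]
    x=cv2.undistortPoints(np.c_[u.ravel(),v.ravel()].astype(float)[:,None],P["K"],P["dist"])[:,0]
    r=np.c_[x,np.ones(len(x))]*z["d"].reshape(-1,1);return r@z["R"].T+z["t"]
C=cloud(z)
m=(abs(C[:,2]-.037)<.007)&(np.hypot(C[:,0]-.522,C[:,1]+.257)<.035);Q=C[m]
print("cap",len(Q),Q.mean(0),cv2.minEnclosingCircle(Q[:,:2].astype(np.float32)),np.median(Q[:,2]))
z=np.load("pics/w1.npz");C=cloud(z);near=np.hypot(C[:,0]-.448,C[:,1]+.139)<.05
for zz,t in((.0805,.004),(.07,.003),(.048,.004),(.018,.005)):
    Q=C[near&(abs(C[:,2]-zz)<t)];print(zz,len(Q),Q.mean(0),cv2.minEnclosingCircle(Q[:,:2].astype(np.float32)))
```

```text
cap 1873 [ 0.52410804 -0.25523808  0.03607834] ((0.5240408778190613, -0.2561396062374115), 0.023548191413283348) 0.03593657623495722
0.0805 297 [ 0.4476387  -0.13635052  0.07986255] ((0.44757014513015747, -0.1367340087890625), 0.009067547507584095)
0.07 347 [ 0.44782084 -0.13600575  0.06921391] ((0.44766297936439514, -0.13677212595939636), 0.017332401126623154)
0.048 605 [ 0.45016841 -0.12865504  0.04788733] ((0.447540819644928, -0.13635584712028503), 0.023833632469177246)
0.018 1906 [ 0.45066215 -0.12935623  0.01576862] ((0.44749394059181213, -0.1356455683708191), 0.041640885174274445)
```

View pics/c1.png

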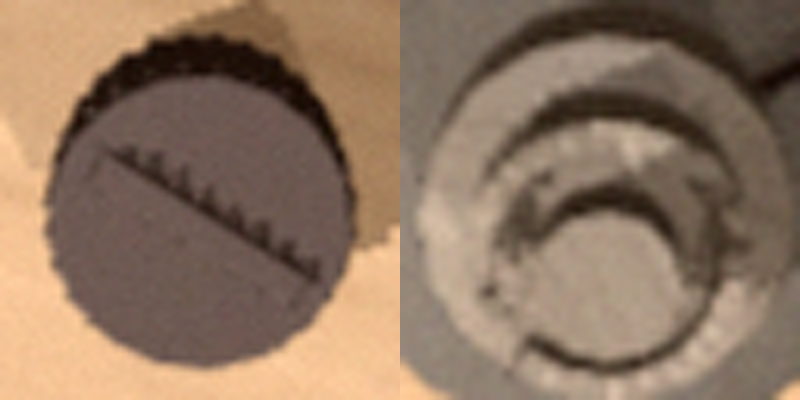

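Run:
```python
from h import *
z=np.load("pics/w0.npz");P=dict(camera_params("wrist"),position=z["t"],rotation=z["R"])
a=[hit(P,285+.16*x,157+.16*y,.037) for x,y in((105,148),(318,280))];b=a[1]-a[0]
print(a,"bar yaw",np.arctan2(b[1],b[0]),np.hypot(*b[:2]))
z=np.load("pics/w1.npz");P=dict(camera_params("wrist"),position=z["t"],rotation=z["R"])
v,u=np.mgrid[0:400,0:640];x=cv2.undistortPoints(np.c_[u.ravel(),v.ravel()].astype(float)[:,None],P["K"],P["dist"])[:,0]
C=(np.c_[x,np.ones(len(x))]*z["d"].reshape(-1,1))@z["R"].T+z["t"]
e=C[:,:2]-[.4476,-.1367];r=np.hypot(*e.T);th=np.degrees(np.arctan2(e[:,1],e[:,0]))
for t in range(-180,180,10):
    m=(r>.0105)&(r<.0165)&(abs(th-t-5)<5)&(C[:,2]>.03);print(t+5,m.sum(),(np.sort(C[m,2])*1000).round(0)[::3])
# rectified at z=.07, world-aligned (x right,y up), 0.1mm/px, side by side z=.062
out=[]
for h in(.07,.063):
    c=np.array([.4476,-.1367]);s=.025;W=[[c[0]-s,c[1]+s,h],[c[0]+s,c[1]+s,h],[c[0]+s,c[1]-s,h],[c[0]-s,c[1]-s,h]]
    p,_=cv2.projectPoints((np.array(W)-P["position"])@P["rotation"],np.zeros(3),np.zeros(3),P["K"],P["dist"])
    H=cv2.getPerspectiveTransform(p[:,0].astype(np.float32),np.float32([[0,0],[400,0],[400,400],[0,400]]))
    im=cv2.warpPerspective(z["p"][:,:,::-1],H,(400,400),flags=cv2.INTER_CUBIC);out.append(cv2.normalize(im,None,0,255,cv2.NORM_MINMAX))
cv2.imwrite("pics/g1.png",np.hstack(out))
```

```text
[array([ 0.51524691, -0.24123231,  0.037     ]), array([ 0.53791877, -0.27098884,  0.037     ])] bar yaw -0.919714887153834 0.03740941834100705
-175 14 [59. 61. 61. 65. 66.]
-165 11 [61. 61. 64. 65.]
-155 15 [61. 62. 64. 66. 67.]
-145 13 [65. 67. 69. 69. 70.]
-135 12 [66. 68. 69. 69.]
-125 12 [64. 68. 69. 70.]
-115 16 [65. 67. 69. 69. 70. 71.]
-105 10 [64. 68. 69. 71.]
-95 14 [65. 67. 69. 69. 70.]
-85 12 [64. 67. 68. 70.]
-75 16 [64. 67. 68. 69. 70. 70.]
-65 16 [64. 66. 68. 69. 69. 70.]
-55 16 [64. 65. 66. 69. 69. 70.]
-45 16 [64. 65. 68. 69. 70. 70.]
-35 19 [58. 65. 66. 68. 69. 70. 72.]
-25 15 [58. 64. 65. 69. 70.]
-15 21 [59. 60. 65. 66. 66. 68. 70.]
-5 17 [57. 60. 61. 62. 65. 66.]
5 34 [ 61.  62.  64.  66. 267. 267. 268. 269. 269. 269. 274. 280.]
15 678 [ 61.  62.  62.  63.  65.  65. 266. 267. 267. 267. 267. 267. 268. 268.
 268. 268. 268. 268. 268. 268. 268. 268. 268. 268. 268. 268. 269. 269.
 269. 269. 269. 269. 269. 269. 269. 269. 269. 269. 269. 270. 270. 270.
 270. 270. 270. 270. 270. 271. 271. 271. 271. 271. 271. 271. 272. 272.
 272. 272. 272. 272. 272. 273. 273. 273. 273. 273
[... 5578 characters left out ...]
. 267. 267. 268. 268. 268. 268.
 268. 268. 268. 268. 268. 268. 269. 269. 269. 269. 269. 269. 269. 270.
 270. 270. 270. 270. 270. 270. 271. 271. 271. 271. 271. 271. 272. 272.
 272. 272. 272. 272. 272. 272. 273. 273. 273. 273. 273. 273. 273. 273.
 273. 273. 273. 273. 274. 274. 274. 274. 274. 274. 274. 274. 275. 275.
 275. 275. 275. 275. 275. 275. 275. 275. 275. 276. 276. 276. 276. 276.
 276. 276. 276. 276. 276. 276. 276. 277. 277. 277. 277. 277. 277. 277.
 277. 277. 277. 277. 278. 278. 278. 278. 278. 278. 278. 278. 278. 278.
 279. 279. 280.]
135 18 [ 65.  65.  68.  69.  70. 270.]
145 14 [65. 66. 68. 69. 70.]
155 16 [64. 65. 67. 69. 70. 70.]
165 13 [58. 65. 66. 68. 70.]
175 12 [60. 62. 65. 65.]
```

View pics/g1.png

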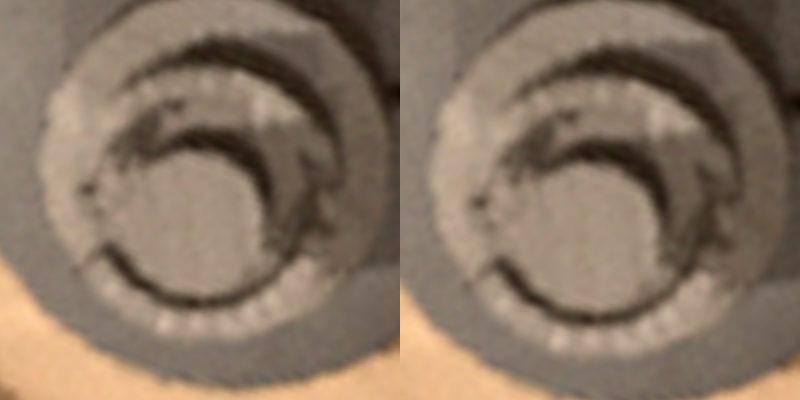

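Checks: the cap's height and radius match the sizes given, the gauge circles at four heights agree within 1 mm, and the slots are centred near 7° so the stud's x axis is about 0.17 rad. The bar is at yaw -0.92. Next I grasp the cap, then measure cap and gauge in one wrist view.

Run:
```python
from h import *
c=[.524,-.256]
movep([*c,.12],rot(-.35))
print(move_l([*c,.036],feed=.08,until_force=8))
command_gripper(.03,60); s=sense();print("gap",s["finger_gap"],s["position"],s["wrist_force"])
move_l([*c,.16],feed=.12)
movep([.4476,-.1366,.16],rot(.70)); sleep(.3)
s=sense();print(s["finger_gap"],s["position"],s["joint_pos"].round(2),s["wrist_force"],s["ft_torque"],s["time_s"])
P=wristP();a,d=camera("wrist")
np.savez("pics/w2.npz",p=a,d=d,R=P["rotation"],t=P["position"])
cv2.imwrite("pics/w2.png",cv2.resize(a[:,:,::-1],(800,500),interpolation=cv2.INTER_CUBIC))
v,u=np.mgrid[0:400,0:640];x=cv2.undistortPoints(np.c_[u.ravel(),v.ravel()].astype(float)[:,None],P["K"],P["dist"])[:,0]
C=(np.c_[x,np.ones(len(x))]*d.reshape(-1,1))@P["rotation"].T+P["position"]
near=np.hypot(C[:,0]-.4476,C[:,1]+.1366)<.06
h=np.histogram(C[near,2],np.arange(0,.3,.01));print(h[0])
```

```text
False
gap 0.04476640324392708 [ 0.52429304 -0.25610502  0.0368068 ] [-1.86081579  1.07164444  4.71953247]
0.04427031031999792 [ 0.44797353 -0.13714734  0.15985908] [ 0.43  0.27 -0.27  2.1   0.1   0.79  0.81] [-0.8795786  -0.18622705 -0.33968957] [-0.04437091  0.06788681  0.07848067] 11.2167
[  919  3091    93   104   853   135   634   132    19     0     0     0
   232   483   976  7018  2117  1162  3157  6943  6866 11236 11529  3492
     0     0     0     0     0]
```

View pics/w2.png

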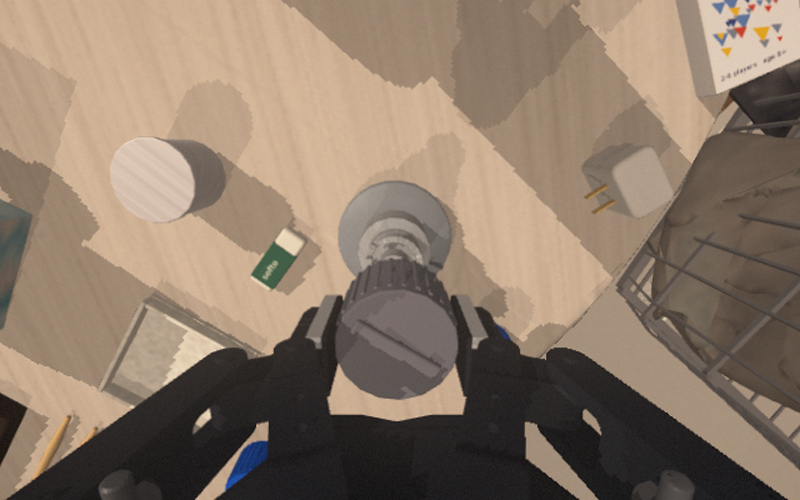

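The cap is held. Its roof is centred at about (397,343) in the 800 px view, the bar runs from (357,320) to (437,370), and the gauge is behind it at about (395,235). I'll compare cap and gauge in this one view.

Run:
```python
from h import *
from scipy.optimize import least_squares
z=np.load("pics/w2.npz");P=dict(camera_params("wrist"),position=z["t"],rotation=z["R"])
tcp=np.array([.44797,-.13715,.15986]);a=.70
v,u=np.mgrid[0:400,0:640];x=cv2.undistortPoints(np.c_[u.ravel(),v.ravel()].astype(float)[:,None],P["K"],P["dist"])[:,0]
C=(np.c_[x,np.ones(len(x))]*z["d"].reshape(-1,1))@z["R"].T+z["t"]
J=np.array([np.cos(a),np.sin(a)]);Y=np.array([-np.sin(a),np.cos(a)])
E=np.c_[(C[:,:2]-tcp[:2])@J,(C[:,:2]-tcp[:2])@Y,C[:,2]]  # jaw, tool-y, z
uv=np.c_[u.ravel(),v.ravel()]
def outer(Q,c,az,r):  # outermost radius per angular bin, fit circle radius r
    th=np.degrees(np.arctan2(Q[:,1]-c[1],Q[:,0]-c[0]));rr=np.hypot(Q[:,0]-c[0],Q[:,1]-c[1]);pts=[]
    for t0,t1 in az:
        for t in range(t0,t1,6):
            m=(th>=t)&(th<t+6)
            if m.sum()>1:pts.append(Q[m][rr[m].argmax(),:2])
    pts=np.array(pts);s=least_squares(lambda p:np.hypot(*(pts-p[:2]).T)-p[2],[*c,r],loss="soft_l1",f_scale=.0005)
    s2=least_squares(lambda p:np.hypot(*(pts-p[:2]).T)-r,c,loss="soft_l1",f_scale=.0005)
    return len(pts),s.x.round(4),s2.x.round(4),np.sqrt((s2.fun**2).mean())
roof=uv[:,1].astype(int)
m0=(abs(uv[:,0]-317)<30)&(abs(uv[:,1]-275)<25);print("roof z",np.median(E[m0,2]),E[m0].mean(0))
zr=np.median(E[m0,2]);m=(abs(E[:,2]-zr)<.003)&(np.hypot(E[:,0],E[:,1])<.026)
print("cap",outer(E[m],[0,0],[(40,140),(-140,-40)],.023))
for nm,zz,r in(("foot",.018,.043),("should",.048,.024),("collar",.070,.017)):
    m=(abs(E[:,2]-zz)<.003)&(np.hypot(E[:,0],E[:,1])<r+.006);print(nm,m.sum(),outer(E[m],[0,0],[(10,170)],r))
for p in((357,320),(437,370)):
    h=hit(P,p[0]/1.25,p[1]/1.25,zr+.003);print(h)
    b=h if p[0]==357 else h-b
print("bar yaw",np.arctan2(b[1],b[0]),np.hypot(*b[:2]))
```

```text
roof z 0.15932238203635274 [1.29812276e-03 1.19163062e-04 1.60264903e-01]
cap (34, array([ 0.0012, -0.0016,  0.023 ]), array([ 0.0012, -0.0016]), np.float64(0.0002969516720575298))
foot 1621 (27, array([-0.0009,  0.0005,  0.0364]), array([-0.0011, -0.0073]), np.float64(0.002023763874694398))
should 811 (27, array([-0.0006,  0.0007,  0.0234]), array([-0.0006,  0.    ]), np.float64(0.00026898229540654213))
collar 316 (24, array([0.0002, 0.0019, 0.0156]), array([-0.0004,  0.0004]), np.float64(0.002663864784995103))
[ 0.43171549 -0.13684677  0.16232238]
[ 0.46615529 -0.13393904  0.16232238]
bar yaw 0.0842295024900532 0.034562334445123744
```

```bash
cat >> h.py <<'E'
def st(m=""):
    s=sense();print(m,"t%.1f"%s["time_s"],s["position"].round(4),"F",s["wrist_force"].round(1),"T",s["ft_torque"].round(3),"gap %.4f"%s["finger_gap"],flush=True);return s
E
python3 - <<'E'
from h import *
J=np.array([np.cos(.7),np.sin(.7)]);Y=np.array([-np.sin(.7),np.cos(.7)])
g=np.array([.44797,-.13715])-.0018*J+.0019*Y;print("g",g)
R=rot(.74)
move_l([*g,.125],R,feed=.1);sleep(.2);st()
print(move_l([*g,.108],R,feed=.03,until_force=5));st()
print(move_l([*g,.0955],R,feed=.012,until_force=6));st()
E
```

```text
g [ 0.44536927 -0.13685639]
 t12.0 [ 0.4459 -0.1369  0.1256] F [-0.4 -0.4 -0.9] T [0.03  0.017 0.02 ] gap 0.0447
False
 t12.7 [ 0.4454 -0.1369  0.1079] F [-0.4  0.3 -0.9] T [-0.021 -0.005  0.026] gap 0.0443
True
 t13.7 [ 0.4454 -0.1368  0.096 ] F [-0.9 -0.7  4.3] T [-0.009  0.087  0.033] gap 0.0446
```

```bash
cat >> h.py <<'E'
def yaw(s): return np.arctan2(s["tcp_rot"][1,2],s["tcp_rot"][0,2])
def avg(n=6):
    F=[];T=[]
    for _ in range(n): s=sense();F.append(s["wrist_force"]);T.append(s["ft_torque"]);sleep(.01)
    return s,np.mean(F,0),np.mean(T,0)
E
python3 - <<'E'
from h import *
g=np.array([.44537,-.13686]);y=.74;z=.0958
s,F,T=avg(10);T0=T[2];print("base",F.round(1),T.round(3),s["time_s"])
stop=False
for i in range(36):
    y-=.05;z+=np.clip(.0001*(F[2]-3),-.0005,.0003)
    move_l([*g,z],rot(y),feed=.005)
    s,F,T=avg();tz=T[2]-T0
    print("%d t%.2f cmd %.2f yaw %.3f z %.4f/%.4f F %s tz %.3f"%(i,s["time_s"],y,yaw(s),z,s["position"][2],F.round(1),tz),flush=True)
    if tz>.17 or np.hypot(*F[:2])>15 or abs(F[2])>25: print("STOP");break
E
```

```text
base [-0.5 -0.3  4.9] [0.016 0.069 0.013] 13.7417
0 t14.12 cmd 0.69 yaw 0.691 z 0.0960/0.0961 F [-0.3  0.2  3.5] tz -0.002
1 t14.42 cmd 0.64 yaw 0.641 z 0.0960/0.0959 F [ 0.2 -0.3  1.9] tz -0.051
2 t14.72 cmd 0.59 yaw 0.592 z 0.0959/0.0958 F [0.9 0.1 0.6] tz -0.028
3 t15.02 cmd 0.54 yaw 0.542 z 0.0957/0.0957 F [-0.   1.3  1.1] tz -0.023
4 t15.32 cmd 0.49 yaw 0.492 z 0.0955/0.0955 F [ 0.2 -0.2  2.1] tz -0.033
5 t15.62 cmd 0.44 yaw 0.442 z 0.0954/0.0953 F [0.  0.3 1. ] tz -0.025
6 t15.92 cmd 0.39 yaw 0.392 z 0.0952/0.0951 F [-0.3  0.4  1. ] tz -0.039
7 t16.22 cmd 0.34 yaw 0.342 z 0.0950/0.0949 F [-0.2  0.5  0.6] tz -0.030
8 t16.52 cmd 0.29 yaw 0.292 z 0.0948/0.0948 F [-0.7  0.5  1. ] tz -0.039
9 t16.82 cmd 0.24 yaw 0.242 z 0.0946/0.0947 F [-0.9  0.6  3.5] tz 0.015
10 t17.12 cmd 0.19 yaw 0.192 z 0.0946/0.0947 F [-0.   0.   3.3] tz -0.012
11 t17.42 cmd 0.14 yaw 0.142 z 0.0946/0.0947 F [ 0.2 -0.   3.5] tz -0.004
12 t17.72 cmd 0.09 yaw 0.092 z 0.0947/0.0947 F [0.9 0.1 2.5] tz 0.018
13 t18.02 cmd 0.04 yaw 0.042 z 0.0946/0.0948 F [1.4 1.3 3. ] tz 0.030
14 t18.32 cmd -0.01 yaw -0.008 z 0.0946/0.0948 F [2.5 1.7 2.7] tz 0.037
15 t18.62 cmd -0.06 yaw -0.058 z 0.0946/0.0948 F [3.2 3.1 3. ] tz 0.103
16 t18.92 cmd -0.11 yaw -0.108 z 0.0946/0.0947 F [4.1 3.4 2.1] tz 0.120
17 t19.22 cmd -0.16 yaw -0.158 z 0.0945/0.0947 F [3.8 3.9 2.7] tz 0.166
18 t19.52 cmd -0.21 yaw -0.207 z 0.0945/0.0947 F [3.9 4.3 2.7] tz 0.179
STOP
```

It has stopped at a relative angle near 0.9 rad and about 58 mm, which fits a cap that stops short. I'll tighten a little more to be sure of the firm stop and to check that it doesn't go further.

Run:
```python
from h import *
g=np.array([.44537,-.13686]);y=-.21;z=.0945;T0=.013-.02
s,F,T=avg(20);print("hold",T.round(3),F.round(1))
for i in range(5):
    y-=.03;z+=np.clip(.0001*(F[2]-4),-.0005,.0003)
    move_l([*g,z],rot(y),feed=.005)
    s,F,T=avg(12);tz=T[2]-T0
    print("%d t%.2f cmd %.2f yaw %.3f z %.4f/%.4f F %s tz %.3f gap %.4f"%(i,s["time_s"],y,yaw(s),z,s["position"][2],F.round(1),tz,s["finger_gap"]),flush=True)
    if tz>.27: print("STOP");break
sleep(.3);s,F,T=avg(10);print(F.round(1),T.round(3))
a,d=camera("wrist");b,_=camera("scene")
cv2.imwrite("pics/w3.png",np.hstack([cv2.resize(a[170:350,220:420,::-1],(400,360)),cv2.resize(b[190:250,290:370,::-1],(480,360))[:,40:440]]))
```

```text
hold [ 0.982 -0.882  0.201] [4.1 4.3 2.6]
0 t20.03 cmd -0.24 yaw -0.237 z 0.0944/0.0947 F [4.1 4.4 3.3] tz 0.245 gap 0.0446
1 t20.38 cmd -0.27 yaw -0.267 z 0.0943/0.0947 F [4.2 4.4 3.7] tz 0.259 gap 0.0444
2 t20.73 cmd -0.30 yaw -0.297 z 0.0943/0.0947 F [4.4 4.6 3.6] tz 0.261 gap 0.0447
3 t21.08 cmd -0.33 yaw -0.327 z 0.0942/0.0947 F [4.6 5.1 3.8] tz 0.237 gap 0.0446
4 t21.43 cmd -0.36 yaw -0.357 z 0.0942/0.0947 F [4.6 5.  3.6] tz 0.294 gap 0.0448
STOP
[4.7 5.3 3.9] [ 1.206 -0.975  0.27 ]
```

View pics/w3.png

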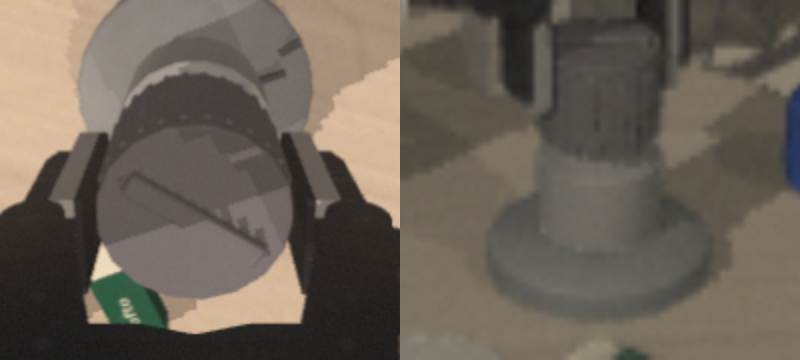

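The bar turned about 6° less than the jaws, so the grip slipped slightly. The twist mark shows the stud turned about 0.2 rad, which agrees with 0.27 N m. Height stayed at 58 mm and the angle to the stud is about 0.9 rad, so the cap is faulty and goes in the dish. Unscrewing.

Run:
```python
from h import *
g=np.array([.44537,-.13686]);y=-.36;z=.0942;s,F,T=avg()
while y<.63:
    y=min(y+.07,.64);z+=np.clip(.00012*(F[2]-2),-.0003,.0006)
    move_l([*g,z],rot(y),feed=.006)
    s,F,T=avg(4)
    print("t%.2f yaw %.3f z %.4f/%.4f F %s tz %.3f"%(s["time_s"],yaw(s),z,s["position"][2],F.round(1),T[2]),flush=True)
    if T[2]<-.22 or abs(F[2])>25: print("STOP");break
else:
    print("lift blocked:",move_l([*g,z+.012],feed=.02,until_force=8));st()
```

```text
t22.25 yaw -0.287 z 0.0944/0.0947 F [4.9 4.7 2.2] tz 0.175
t22.53 yaw -0.218 z 0.0944/0.0947 F [4.7 5.2 2.8] tz 0.099
t22.82 yaw -0.148 z 0.0945/0.0947 F [4.  4.5 2.5] tz 0.018
t23.10 yaw -0.081 z 0.0946/0.0947 F [3.3 3.8 3.3] tz 0.003
t23.38 yaw -0.013 z 0.0947/0.0947 F [2.7 2.6 2.3] tz -0.033
t23.67 yaw 0.057 z 0.0948/0.0947 F [2.9 2.9 1. ] tz -0.118
t23.95 yaw 0.127 z 0.0947/0.0947 F [3.2 1.4 2.2] tz -0.009
t24.23 yaw 0.197 z 0.0947/0.0948 F [ 2.8 -0.1  2.2] tz -0.036
t24.52 yaw 0.267 z 0.0947/0.0947 F [ 2.4 -0.5  3.8] tz -0.027
t24.80 yaw 0.337 z 0.0949/0.0948 F [ 1.5 -0.8  2.1] tz 0.018
t25.08 yaw 0.407 z 0.0949/0.0948 F [ 1.6 -0.9  1.8] tz -0.042
t25.37 yaw 0.477 z 0.0949/0.0949 F [ 1.  -2.1  2.9] tz -0.081
t25.65 yaw 0.547 z 0.0950/0.0950 F [-0.1 -3.8  4.5] tz -0.083
t25.93 yaw 0.617 z 0.0953/0.0951 F [-1.  -2.4  3.5] tz -0.027
t26.22 yaw 0.639 z 0.0955/0.0953 F [-1.1 -2.   3.6] tz -0.081
lift blocked: False
 t27.0 [ 0.4453 -0.1368  0.1075] F [ 0.4 -0.1 -0.7] T [-0.021  0.03   0.032] gap 0.0444
```

Lifted freely. Now to the dish, with a look from above it first.

Run:
```python
from h import *
g=np.array([.4453,-.1368])
move_l([*g,.2],feed=.15)
for y in(.64,0.,-.6,1.2):
    q=inverse_kinematics([.40,.178,.043],rot(y));print(y,None if q is None else np.round(q,2))
movep([.42,.12,.2],rot(-.1));sleep(.2)
P=wristP();a,d=camera("wrist");st()
cv2.imwrite("pics/w4.png",cv2.resize(a[:,:,::-1],(800,500)))
v,u=np.mgrid[0:400,0:640];x=cv2.undistortPoints(np.c_[u.ravel(),v.ravel()].astype(float)[:,None],P["K"],P["dist"])[:,0]
C=(np.c_[x,np.ones(len(x))]*d.reshape(-1,1))@P["rotation"].T+P["position"]
m=(C[:,2]>.0115)&(C[:,2]<.019)&(np.hypot(C[:,0]-.393,C[:,1]-.175)<.063);Q=C[m]
print("rim",m.sum(),cv2.minEnclosingCircle(Q[:,:2].astype(np.float32)),np.median(Q,0))
```

```text
0.64 [-0.19  0.46 -0.39  2.24  0.36  0.5  -0.22]
0.0 [-0.27  0.44 -0.3   2.24  0.27  0.49 -0.78]
-0.6 [-0.37  0.43 -0.18  2.25  0.16  0.47 -1.28]
1.2 [-0.14  0.47 -0.45  2.24  0.41  0.52  0.29]
 t29.2 [0.4202 0.1193 0.1999] F [-0.1  0.4  0.5] T [0.036 0.004 0.003] gap 0.0449
rim 1546 ((0.39076167345046997, 0.17859020829200745), 0.05250776186585426) [0.38824868 0.18472509 0.01504679]
```

View pics/w4.png

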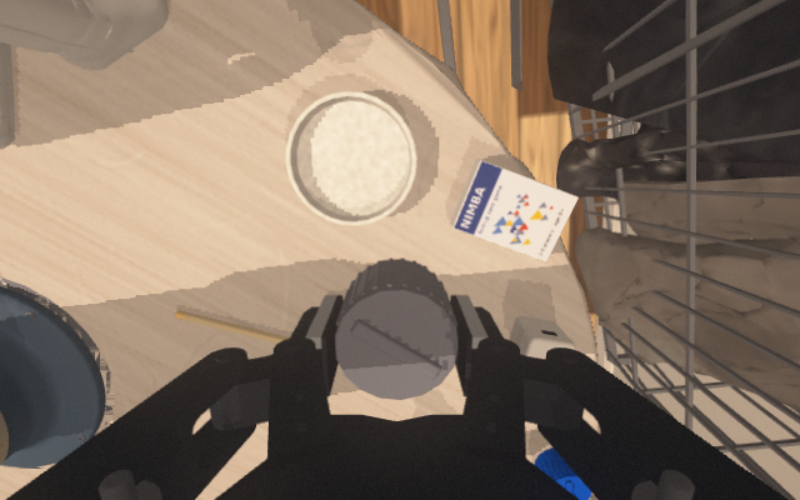

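Dish rim centred at (351,158) in the view, fitted at (0.391, 0.179) with radius 52.5 mm as expected. The cap is still held straight. Placing it.

Run:
```python
from h import *
c=[.396,.180]
movep([*c,.12],rot(.3))
move_l([*c,.055],feed=.1)
print(move_l([*c,.040],feed=.02,until_force=4));st()
command_gripper(.058);sleep(.3);st()
move_l([*c,.075],feed=.08); command_gripper(.085)
move_l([*c,.17],feed=.15)
movep([.43,.10,.2],rot(-.1));sleep(.3)
P=wristP();a,d=camera("wrist");st()
cv2.imwrite("pics/w5.png",cv2.resize(a[:,:,::-1],(800,500)))
v,u=np.mgrid[0:400,0:640];x=cv2.undistortPoints(np.c_[u.ravel(),v.ravel()].astype(float)[:,None],P["K"],P["dist"])[:,0]
C=(np.c_[x,np.ones(len(x))]*d.reshape(-1,1))@P["rotation"].T+P["position"]
m=(C[:,2]>.037)&(C[:,2]<.05)&(np.hypot(C[:,0]-.393,C[:,1]-.175)<.06);Q=C[m]
print("cap",m.sum(),cv2.minEnclosingCircle(Q[:,:2].astype(np.float32)),np.median(Q,0))
A=np.c_[Q[:,:2]-Q[:,:2].mean(0),np.ones(len(Q))];print("roof slope",np.linalg.lstsq(A,Q[:,2],rcond=None)[0])
```

```text
True
 t31.1 [0.3959 0.1799 0.0418] F [-1.   0.2  4.9] T [0.003 0.046 0.006] gap 0.0447
 t31.7 [0.3955 0.1796 0.0414] F [-0.2  0.1  0.4] T [ 0.003 -0.053 -0.015] gap 0.0578
 t34.3 [0.4296 0.1007 0.1996] F [-0.5 -0.2 -0.7] T [-0.014 -0.037  0.054] gap 0.0852
cap 2015 ((0.39749085903167725, 0.17890407145023346), 0.023288991302251816) [0.39780603 0.17910058 0.04112302]
roof slope [-0.00561045  0.00447825  0.04128557]
```

View pics/w5.png

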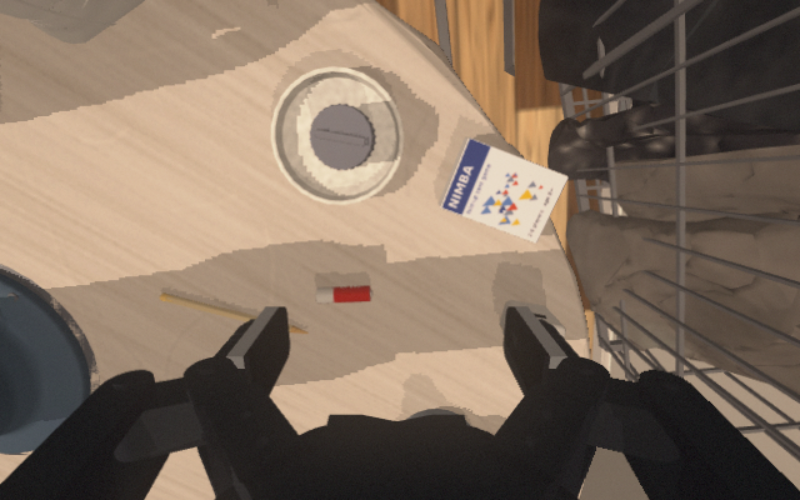

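The cap stands level in the dish at about (343,137), 7 mm from the centre, and the gripper is clear.

```bash
python3 -c "
from rig import *
finish_job()"
```

```text
the job is handed in; nothing more can be done
```

The cap is faulty: it stopped short on the gauge, so I unscrewed it, set it upright in the round dish and handed the job in at about 34 s.

- **Stop on the gauge:** I wound the cap clockwise to about 0.27 N m, roughly 0.18 rad of stud twist. The turning marks on the foot looked like about 0.2 rad, below the 0.3 rad limit. The cap's underside stayed at about 58 mm, with the bar about 0.9 rad from the stud's x axis. Both match the short-stop figures, not the 52 mm and 1.4 rad of a sound cap.
- **Unscrewing:** It turned back and lifted off freely.
- **Final look:** The cap is on the dish floor about 7 mm from the centre. Its roof is level within 0.01 rad at 41 mm, and the gripper is open and clear.
- **Other things on the table:** Nothing else looked disturbed in the wrist pictures. I did not measure the charger, cards, eraser or battery again at the end.

Three readings were not clean:
- **Grip slip:** The cap slipped about 0.1 rad in the jaws at the stop, so I judged the angle from the bar in the picture rather than from the wrist.
- **Side force:** About 6–7 N of sideways force built up at the stop, from a small misalignment between arm and stud.
- **Gauge position:** Two wrist views put the gauge about 2 mm apart. I used the view that showed cap and gauge together, and the cap went on without searching.

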